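# Pack the sowing kit into the organiser tray

### The job

Pack away the sowing kit: put the pointed wooden dibber in the green bin of the organiser tray, the black-capped marker in the blue bin and the pale metal teaspoon in the orange bin, each let go and lying flat on the floor of its bin. Leave the honey dipper, the red-capped marker and the wooden spoon where they lie; they belong to the kitchen.

Things in the scene. Friction and masses are not known exactly. Their poses are not given: they have to be found in the camera images.
- dibber_mid (a point): turned wooden dibber (a pointed planting stick, plain, without grooves), lying on the worktop; 134 mm long, 26 mm thick at the most, 20 mm wide where the fingers meet it. This point is its centre, 12 mm above what it lies on; its y axis runs along its length. About 45 g.
- marker_mid (a point): white marker pen with a black cap, lying on the worktop; 135 mm long, 16 mm thick. This point is its centre, 8 mm above what it lies on; its y axis runs along its length. About 20 g.
- teaspoon_mid (a point): pale grey-white metal teaspoon, lying on the worktop, bowl up; 135 mm long, 29 mm wide at the bowl, 10 mm high. This point is at the middle of its length, 5 mm above what it lies on; its x axis runs along its length. About 30 g; can be gripped across its middle.
- bin_green: green bin: one of three like bins, open at the top, standing close side by side in a low white organiser tray that is fixed on the worktop, order different each time. Outside 168 x 84 mm, 32 mm high; walls and floor 3 mm thick, so inside 162 x 78 mm. Origin: centre of the underside, which is 4.5 mm above the worktop, so its inner floor is 7.5 mm above the worktop; x along its long side, y across it, z up.
- bin_blue: blue bin: one of three like bins, open at the top, standing close side by side in a low white organiser tray that is fixed on the worktop, order different each time. Outside 168 x 84 mm, 32 mm high; walls and floor 3 mm thick, so inside 162 x 78 mm. Origin: centre of the underside, which is 4.5 mm above the worktop, so its inner floor is 7.5 mm above the worktop; x along its long side, y across it, z up.
- bin_orange: orange bin: one of three like bins, open at the top, standing close side by side in a low white organiser tray that is fixed on the worktop, order different each time. Outside 168 x 84 mm, 32 mm high; walls and floor 3 mm thick, so inside 162 x 78 mm. Origin: centre of the underside, which is 4.5 mm above the worktop, so its inner floor is 7.5 mm above the worktop; x along its long side, y across it, z up.
- honey_dipper_mid (a point): look-alike of the dibber, stays where it lies: wooden honey dipper with a grooved, ringed head; 132 mm long, 26 mm thick at the head. This point is its centre, 13 mm up; x along its length.
- red_marker_mid (a point): look-alike of the marker, stays where it lies: white marker with a red cap; 135 mm long, 16 mm thick. This point is its centre, 8 mm up; x along its length. Nearby: keep clear of a fixed fruit basket (about 130 mm high) to the right of the tray, just behind the right-hand part of the row of loose things, and of jars (up to 155 mm high) behind the tray.
- wooden_spoon_mid (a point): look-alike of the teaspoon, stays where it lies: small pale wooden spoon with a round bowl; 131 mm long, 33 mm wide at the bowl, 11 mm high. This point is at the middle of its length, 5.5 mm up; x along its length.
Things that resemble listed ones, but are neither listed nor needed, are in the scene too. Leave any pink look-alike of the part that bears marker_mid alone.

How it is judged:
By the outcome, as a careful person would: the job done as asked, in the order asked, and still so for the second after the job is handed in, with the robot touching nothing.
It also fails if it takes over 96 s, if anything falls off the work surface, if the arm or the gripper's body presses on something with over 40 N, if the wrist force passes 120 N, or if a joint passes its speed limit or range.

### The arm

A 7-joint arm with a two-finger parallel gripper is mounted at the origin on a cart in front of the work surface, level with it; the furniture and walls round the work are solid. World frame = base frame: x ahead of the robot, y to its left, z up, the work surface at z = 0. Lengths are in mm, angles in degrees, forces in N, time in s.
With the tool pointing down it reaches from about 350 to 900 mm from the base axis. Payload 7.2 kg.
Tool frame: the origin (TCP) lies on the mounting face of the last link; the fingertips stand 182 mm ahead of it and the grasp point (between the pads) lies 163 mm ahead of it (bot.tcp_to_tips is the distance from the TCP to the fingertips, in mm); z points along the fingers, y is the line along which they close (so a half turn about z gives the same grasp; the last joint's range is limited). The gripper opens to 88 mm and grips with 3 to 60 N. Pads are 20 mm wide; open, the fingers measure 115 mm over their backs; the gripper's body (75 mm by 178 mm) begins 61 mm behind the grasp point.
Start: joints at [66.452, 23.554, -0.728, 91.456, 0.321, 64.991, -4.71], TCP at [210.065, -588.639, 404.653] pointing down, gripper open.
Joint ranges: [-169.25, 169.25], [-16.82, 113.86], [-84.01, 82.57], [7.8, 145.47], [-59.2, 239.2], [7.22, 106.19], [-163.78, 163.78]. Speed limits (degrees/s): [136.94, 136.94, 172.46, 172.46, 180, 180, 180].

### API

Orientations are given as [roll, pitch, yaw] about the fixed x, y, z axes, in that order (R = Rz(yaw) Ry(pitch) Rx(roll)).
In Python, from station import bot gives the robot as it stands.
- The arm moves only by the shell command python3 -m creep 'ROWS' [FORCE]. ROWS is JSON, a list of rows, each a list of 7 numbers: the shift along the world's x, y, z in m, then the turn, a rotation vector about the world's x, y, z in degrees, then the finger opening in m, from 0 to 0.0878. In form: [[tx, ty, tz, wx, wy, wz, hand], ...]. A call has 1 to 12 rows; each row is the pose to reach, as a shift and turn from the pose commanded when the call began; what a row does not reach only later rows make up. A row lasts 1/10 s, in which the tool goes at most 50 mm and 8.59 degrees, less where a joint would pass 70% of its speed; a pose out of reach is approached as far as the arm can. A call with a gripper value outside its range is refused whole. The fingers move at their own pace and stop on an object; FORCE is the grip in N (left out, the last holds). Time passes only in rows, so rows that repeat a pose let the fingers close. It gives the time, the measured TCP pose, the force, the opening and the grip force at its end, in the units of the state.
- bot.read_state(): the state, without advancing time (a new reading comes with each control period).
- bot.read_camera(name): name is "side" or "top" or "wrist"; returns a dict with "image" (384x512x3 uint8, red, green, blue), "camera_matrix" (3x3 intrinsics, pixels), "R" (3x3) and "t" (3): a world point X has camera coordinates R X + t. Camera axes: x right, y down, z forward; pixel columns grow to the right and rows downward; lengths in mm; the calibration is good to about 2 mm. A picture is of the moment at which its call begins. There is no depth.
- bot.job_done(): hands the job in; it is judged then, once.
Trained networks look in the newest picture that a camera, given by its name, has taken for a name from the list of things; names that differ only in an ending like _2 or _b are one class to them, and where a whole thing is asked for, a point or a joint stands for the part that bears it (a point fixed in the world has none). Each returns a list of dicts, best first, with "confidence" (0 to 1); they miss things now and then, are a little off and sometimes report something else, mostly with a low value. They report only what shows in the picture. A call takes as long as a camera call. They do not tell look-alikes from the thing itself.
- bot.regions_of(thing, camera): "mask" (384x512 bool, what is visible of it) and "extent" ([left, top, width, height] in pixels, round what is visible of it).
The state is a dict: "time": time; "joint_positions": joint angles; "joint_velocities": joint speeds; "effort": joint torques, N m; "tool_pos": TCP position; "ee_rot": TCP orientation; "contact_force": force on the tool from outside, world axes, zero at the start; "moment": the same for the moment, N m; "grip_width": opening from 0.0 (shut) to 1.0 (fully open); "grasp_force": force on a finger pad.
Only numpy, scipy, OpenCV 4.12 (cv2) and the standard library are available. Lean on these libraries where they do the work, as an engineer would, in place of code of your own. Each camera call takes 0.05 s, during which the arm holds its last target. There are 200 camera calls.

## Working session

There is one attempt and no reset: what is moved stays moved. The work goes in short steps, Python scripts to look and compute and a shell command to move; the robot and the scene stay as the last step left them, time stands still between calls to the robot, and variables do not carry over. Pictures are saved under pics/ and viewed, at most 14 in all, crops included, and the job is handed in when it is done.

```bash
mkdir -p pics; cat > h.py <<'E'
import numpy as np, cv2
from station import bot
def ray(c,u,v,z):
    K,R,t=map(np.array,(c["camera_matrix"],c["R"],c["t"]))
    d=R.T@np.linalg.solve(K,[u,v,1.]); o=-R.T@t
    return o+d*(z-o[2])/d[2]
def save(c,name,crop=None,s=1):
    im=np.array(c["image"])[:,:,::-1]
    if crop: l,t,w,h=crop; im=im[t:t+h,l:l+w]
    cv2.imwrite("pics/"+name,cv2.resize(im,None,fx=s,fy=s,interpolation=cv2.INTER_CUBIC))
H=dict(dibber_mid=12,marker_mid=8,teaspoon_mid=5,bin_green=32,bin_blue=32,bin_orange=32,honey_dipper_mid=13,red_marker_mid=8,wooden_spoon_mid=5)
def find(cam,names=H):
    c=bot.read_camera(cam)
    for n in names:
        for r in bot.regions_of(n,cam)[:4]:
            m=np.array(r["mask"]); vs,us=np.nonzero(m)
            if len(us)<5: continue
            P=np.array([ray(c,u,v,H[n])[:2] for u,v in zip(us,vs)])
            (cx,cy),(w,h),a=cv2.minAreaRect(P.astype(np.float32))
            if h>w: w,h,a=h,w,a+90
            col=np.array(c["image"])[m].mean(0).round()
            print(n,round(r["confidence"],2),"px",us.mean().round(),vs.mean().round(),"rect",np.round([cx,cy,w,h,(a+90)%180-90],1),"mean",P.mean(0).round(1),col)
    return c
E
python3 - <<'E'
from h import *
s=bot.read_state();print(s["tool_pos"],s["ee_rot"],s["contact_force"],s["time"])
c=find("top");save(c,"top.png",s=1.5)
K=c["camera_matrix"];print(-np.array(c["R"]).T@c["t"],K)
c=bot.read_camera("side");save(c,"side.png",s=1.5)
E
```

```text
[ 210.00600092 -588.43201793  403.8001066 ] [-1.79906950e+02  6.50726606e-03  1.96461214e+01] [-0.25117027  0.37447235  0.23747286] 0.0
dibber_mid 0.84 px 139.0 239.0 rect [448.8 381.7 127.3  27.6 -12.5] mean [457.3 381.7] [137.  99.  56.]
marker_mid 0.55 px 185.0 242.0 rect [435.6 250.2 129.   16.3  -8.6] mean [435. 250.] [131. 128. 121.]
marker_mid 0.48 px 113.0 195.0 rect [602.3 461.  132.8  24.8   7.4] mean [598.3 460.1] [180. 115. 129.]
teaspoon_mid 0.59 px 400.0 215.0 rect [ 445.4 -398.2  132.6   27.3    8.1] mean [ 456.4 -396.4] [172. 168. 158.]
bin_green 0.64 px 175.0 183.0 rect [612.4 267.5 177.2  92.5   4.8] mean [611.3 266.9] [ 44. 137.  68.]
bin_blue 0.86 px 231.0 173.0 rect [628.1  96.1 173.9  85.    4.7] mean [626.3  95.9] [ 39.  88. 160.]
bin_blue 0.59 px 140.0 238.0 rect [446.9 375.9 120.   25.6 -14. ] mean [456.3 374.5] [136.  97.  53.]
bin_orange 0.91 px 203.0 178.0 rect [618.8 181.  177.   86.7   3.9] mean [618.2 181.8] [199. 109.  13.]
honey_dipper_mid 0.48 px 358.0 219.0 rect [ 434.1 -262.5  125.3   17.8   -8.9] mean [ 453.  -266.5] [127.  87.  56.]
red_marker_mid 0.68 px 231.0 242.0 rect [423.  115.9 132.1  15.7 -16.9] mean [422.9 116. ] [175. 123. 115.]
wooden_spoon_mid 0.56 px 267.0 230.0 rect [433.6   5.6 124.3  26.9  -5.5] mean [448.2   7.2] [173. 137.  93.]
[ 307.81762223   42.06862338 1109.64811396] [[373.53136205   0.         258.81026121]
 [  0.         373.53136205 192.01266022]
 [  0.           0.           1.        ]]
```

View pics/top.png

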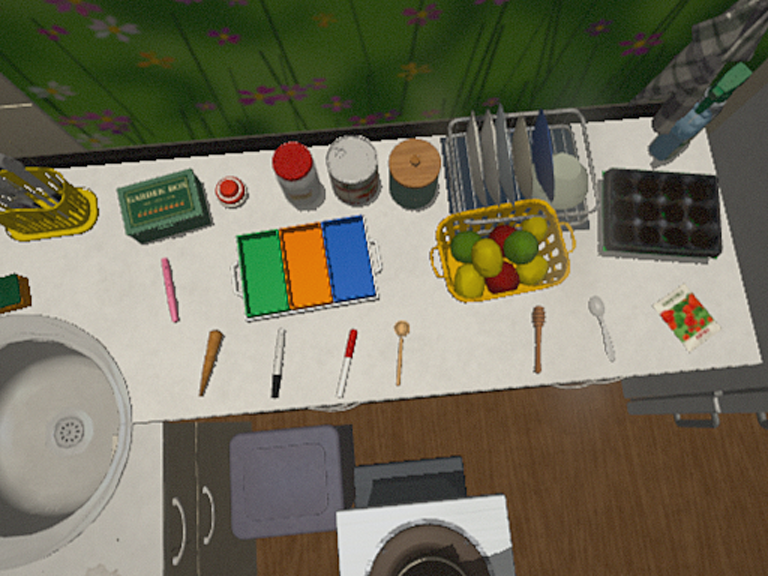

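View pics/side.png

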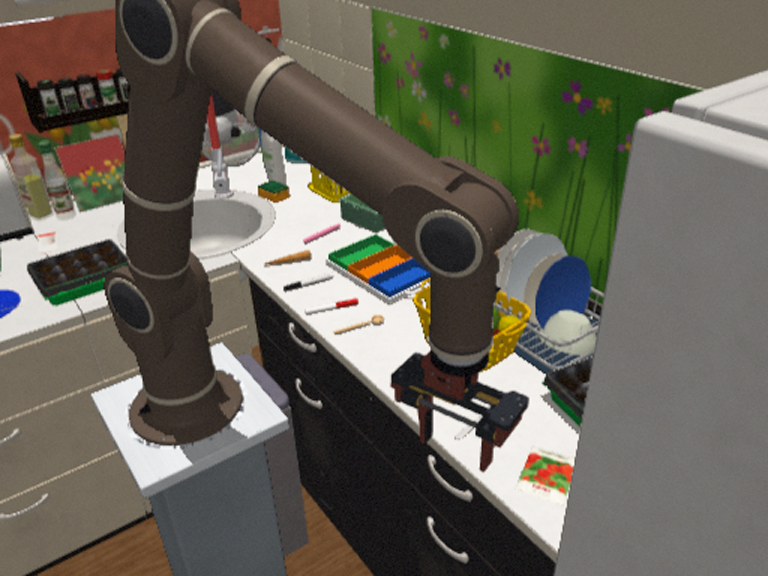

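Top view (1.5× pixels):
- **Dibber:** plain tapered stick at (210,362). The look-alike is the grooved honey dipper at (538,338).
- **Black-capped marker:** (278,362). The look-alikes are the red-capped marker at (347,362) and the pink one at (170,290).
- **Teaspoon:** grey, at (602,328). The look-alike is the wooden spoon at (401,352).
- **Bins:** green (263,272), orange (305,266), blue (350,258).

The side view shows the arm at the right end, clear of the tray. Next is one close crop to check these choices.

```bash
python3 - <<'E'
from h import *
c=bot.read_camera("top");im=np.array(c["image"])
a=im[205:275,100:250];b=im[190:260,280:430]
cv2.imwrite("pics/crop.png",cv2.resize(np.vstack([a,b])[:,:,::-1],None,fx=4,fy=4,interpolation=cv2.INTER_CUBIC))
print("basket front-left, front-right, right handle, left handle at z=130 and 60")
for u,v in[(300,200),(378,190),(383,160),(288,170)]:print(ray(c,u,v,130).round(),ray(c,u,v,60).round())
print("pixel size",ray(c,140,240,10)-ray(c,141,240,10))
E
```

```text
basket front-left, front-right, right handle, left handle at z=130 and 60
[504. -86. 130.] [518. -95.  60.]
[ 512. -299.  130.] [ 526. -323.   60.]
[ 594. -326.  130.] [ 614. -353.   60.]
[590. -63. 130.] [610. -71.  60.]
pixel size [0.27505231 2.92448335 0.        ]
```

View pics/crop.png

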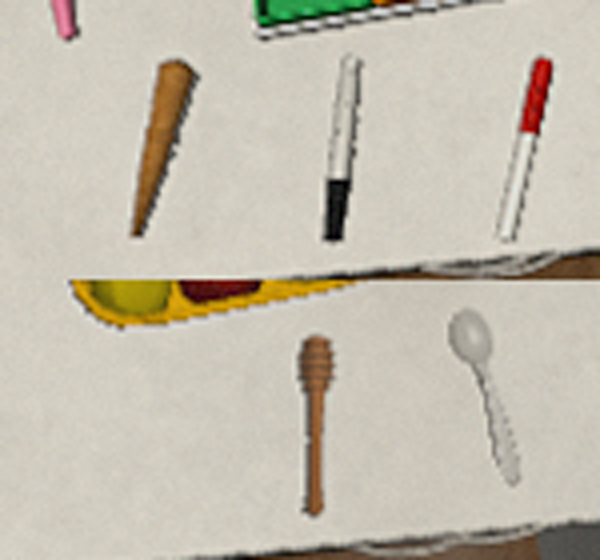

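The crop confirms the choices: a plain tapered dibber, a marker with its black cap at the front end, and a grey metal teaspoon.

```bash
python3 -m creep '[[0.24,0.59,0,0,0,-16,0.06],[0.24,0.59,0,0,0,-16,0.06],[0.24,0.59,0,0,0,-16,0.06],[0.24,0.59,0,0,0,-16,0.06],[0.24,0.59,0,0,0,-16,0.06],[0.24,0.59,0,0,0,-16,0.06],[0.24,0.59,0,0,0,-16,0.06],[0.24,0.59,0,0,0,-16,0.06],[0.24,0.59,0,0,0,-16,0.06],[0.24,0.59,0,0,0,-16,0.06],[0.24,0.59,0,0,0,-16,0.06],[0.24,0.59,0,0,0,-16,0.06]]' 15
```

```text
time: 1.8
tool_pos: [436.4, -30.9, 405.2]
ee_rot: [180.0, -0.1, 3.6]
contact_force: [1.1, 0.2, -0.3]
grip_width: 0.68
grasp_force: 0.0
```

```bash
python3 -m creep '[[0.012,0.412,-0.085,0,0,-16,0.06],[0.012,0.412,-0.085,0,0,-16,0.06],[0.012,0.412,-0.085,0,0,-16,0.06],[0.012,0.412,-0.085,0,0,-16,0.06],[0.012,0.412,-0.085,0,0,-16,0.06],[0.012,0.412,-0.085,0,0,-16,0.06],[0.012,0.412,-0.085,0,0,-16,0.06],[0.012,0.412,-0.085,0,0,-16,0.06],[0.012,0.412,-0.085,0,0,-16,0.06],[0.012,0.412,-0.085,0,0,-16,0.06],[0.012,0.412,-0.085,0,0,-16,0.06]]'
python3 - <<'E'
from h import *
c=find("wrist",["dibber_mid","marker_mid","bin_green"]);save(c,"w1.png",s=1.5)
print(bot.read_state()["tool_pos"],bot.read_state()["ee_rot"])
E
```

```text
time: 2.9
tool_pos: [447.6, 379.9, 319.1]
ee_rot: [179.9, 0.0, -12.2]
contact_force: [-0.3, -0.0, 0.7]
grip_width: 0.685
grasp_force: 0.0
dibber_mid 0.63 px 250.0 170.0 rect [447.9 383.4 128.9  24.4 -14.7] mean [461.9 380.9] [96. 58. 20.]
marker_mid 0.88 px 372.0 163.0 rect [433.3 250.7 135.1  17.2  -8.8] mean [439.5 249.6] [131. 127. 118.]
marker_mid 0.59 px 141.0 56.0 rect [591.9 459.7 115.3  18.8   8.6] mean [594.5 460.2] [197. 103. 127.]
bin_green 0.67 px 349.0 38.0 rect [568.4 265.9  91.6  76.8 -86.3] mean [563.9 268.5] [ 20. 136.  49.]
[448.89252845 377.52415831 320.1066674 ] [ 1.79978125e+02 -5.85241625e-02 -1.24929172e+01]
```

View pics/w1.png

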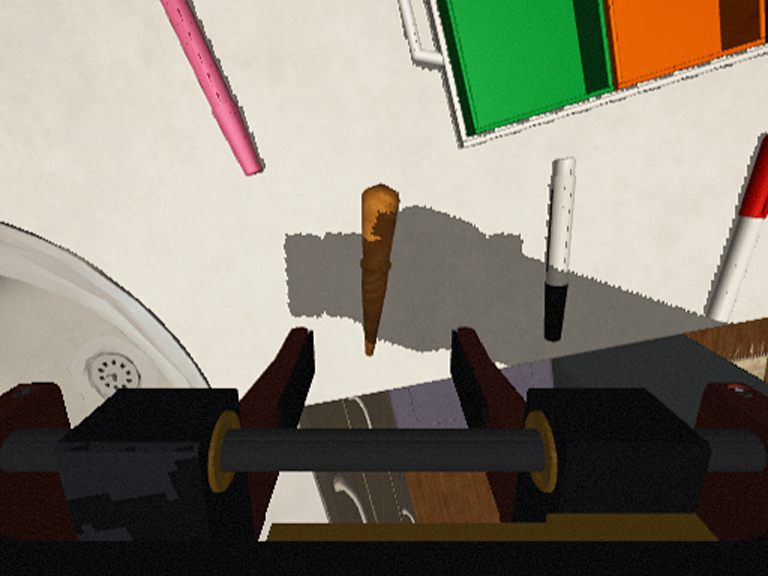

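The wrist view shows the dibber at (375,270) and the black-capped marker at (560,250). Both agree with the top camera to about 2 mm. Now descending on the dibber.

```bash
python3 -m creep '[[0,0.0035,-0.05,0,0,-2.5,0.06],[0,0.0035,-0.09,0,0,-2.5,0.06],[0,0.0035,-0.12,0,0,-2.5,0.06],[0,0.0035,-0.134,0,0,-2.5,0.06],[0,0.0035,-0.134,0,0,-2.5,0.06],[0,0.0035,-0.134,0,0,-2.5,0.0],[0,0.0035,-0.134,0,0,-2.5,0.0],[0,0.0035,-0.134,0,0,-2.5,0.0],[0,0.0035,-0.134,0,0,-2.5,0.0],[0,0.0035,-0.134,0,0,-2.5,0.0],[0,0.0035,-0.134,0,0,-2.5,0.0],[0,0.0035,-0.134,0,0,-2.5,0.0]]' 15
```

```text
time: 4.3
tool_pos: [448.3, 382.8, 186.1]
ee_rot: [-180.0, -0.0, -14.9]
contact_force: [0.2, -0.6, 4.6]
grip_width: 0.227
grasp_force: 14.9
```

```bash
python3 -m creep '[[0,0,0.05,0,0,0,0],[0,0,0.1,0,0,0,0],[0,0,0.1,0,0,0,0]]'
python3 - <<'E'
from h import *
c=bot.read_camera("top");im=cv2.resize(cv2.imread("pics/top.png"),(512,384),interpolation=cv2.INTER_AREA)
K,R,t=map(np.array,(c["camera_matrix"],c["R"],c["t"]))
big=cv2.resize(im[130:220,145:265],None,fx=6,fy=6,interpolation=cv2.INTER_CUBIC)
y=np.radians(5);ex=np.array([np.cos(y),np.sin(y),0]);ey=np.array([-ex[1],ex[0],0])
for o in[(614.3,267,0),(621.9,181.5,0),(629.5,96,0)]:
  for hx,hy,z in[(84,42,36.5),(81,39,7.5)]:
    q=[]
    for a,b in[(1,1),(1,-1),(-1,-1),(-1,1)]:
      p=K@(R@(np.array(o)+a*hx*ex+b*hy*ey+[0,0,z])+t);q.append(((p[:2]/p[2]+.5-[145,130])*6))
    cv2.polylines(big,[np.int32(q)],True,(255,0,255) if z>20 else (255,255,255),1)
cv2.imwrite("pics/bins.png",big)
E
```

```text
time: 4.6
tool_pos: [449.4, 384.4, 292.0]
ee_rot: [-179.5, -0.3, -14.9]
contact_force: [0.6, 1.1, -1.3]
grip_width: 0.225
grasp_force: 14.9
```

View pics/bins.png

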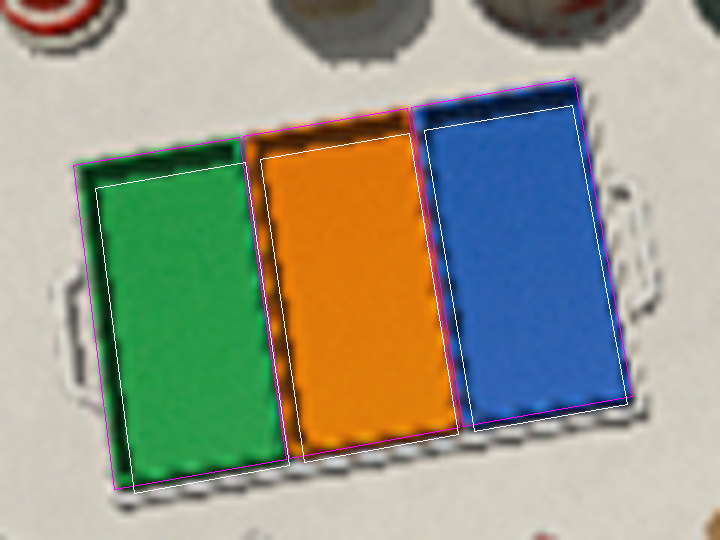

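The overlay matches all three bins: green (614,267), orange (622,181.5), blue (629.5,96), yaw 5°.

```bash
python3 -m creep '[[0.04,-0.028,0,0,0,5,0],[0.08,-0.056,0,0,0,10,0],[0.12,-0.084,0,0,0,15,0],[0.155,-0.108,0,0,0,20,0],[0.166,-0.1155,0,0,0,20,0],[0.166,-0.1155,0,0,0,20,0],[0.166,-0.1155,-0.03,0,0,20,0],[0.166,-0.1155,-0.06,0,0,20,0],[0.166,-0.1155,-0.085,0,0,20,0],[0.166,-0.1155,-0.092,0,0,20,0],[0.166,-0.1155,-0.092,0,0,20,0]]'
```

```text
time: 5.75
tool_pos: [611.9, 269.1, 192.7]
ee_rot: [-180.0, 0.2, 5.3]
contact_force: [0.9, 0.2, -0.1]
grip_width: 0.223
grasp_force: 15.0
```

```bash
python3 -m creep '[[0,0,0,0,0,0,0.036],[0,0,0,0,0,0,0.036],[0,0,0,0,0,0,0.036],[0,0,0,0,0,0,0.036],[0,0,0.02,0,0,0,0.036],[0,0,0.06,0,0,0,0.036],[0,0,0.1,0,0,0,0.036],[0,0,0.126,0,0,0,0.036],[-0.05,-0.005,0.126,0,0,-5,0.05],[-0.1,-0.01,0.126,0,0,-10,0.05],[-0.15,-0.014,0.126,0,0,-14,0.05],[-0.18,-0.017,0.126,0,0,-14,0.05]]'
python3 - <<'E'
from h import *
find("wrist",["marker_mid"]);c=find("top",["dibber_mid"]);save(c,"t2.png",(120,120,160,150),4)
E
```

```text
time: 6.95
tool_pos: [430.8, 249.8, 319.9]
ee_rot: [180.0, 0.0, -8.9]
contact_force: [0.4, 0.1, 0.4]
grip_width: 0.566
grasp_force: 0.0
marker_mid 0.73 px 23.0 67.0 rect [584.  458.3 100.5  19.4   9.4] mean [581.9 457.3] [174.  84. 106.]
marker_mid 0.57 px 253.0 175.0 rect [432.4 250.5 136.7  16.2  -9.5] mean [436.8 250. ] [112. 108. 100.]
dibber_mid 0.56 px 175.0 181.0 rect [613.3 269.9 122.   20.6   5.2] mean [622.8 270. ] [161. 108.  49.]
```

View pics/t2.png

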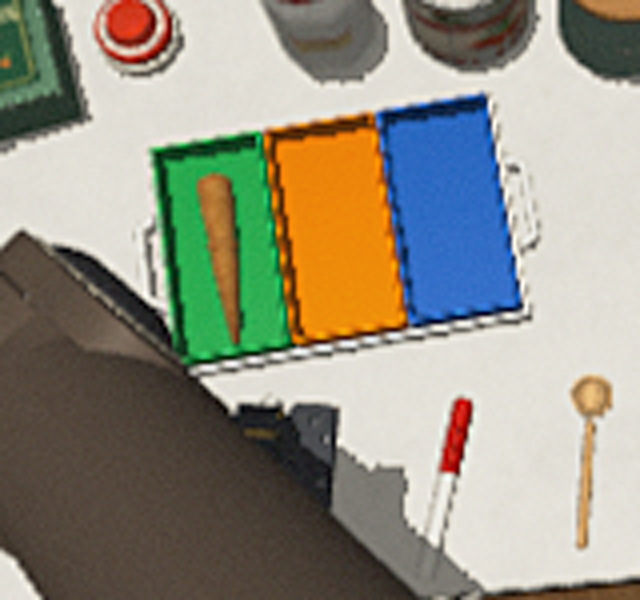

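The dibber lies flat inside the green bin at (222,260). The marker estimate from the wrist camera is (433,250.5), straight under the hand.

```bash
python3 -m creep '[[0,0,-0.05,0,0,0,0.05],[0,0,-0.09,0,0,0,0.05],[0,0,-0.12,0,0,0,0.05],[0,0,-0.134,0,0,0,0.05],[0,0,-0.134,0,0,0,0.05],[0,0,-0.134,0,0,0,0.0],[0,0,-0.134,0,0,0,0.0],[0,0,-0.134,0,0,0,0.0],[0,0,-0.134,0,0,0,0.0],[0,0,-0.134,0,0,0,0.0],[0,0,-0.134,0,0,0,0.0],[0,0,-0.134,0,0,0,0.0]]' 12
python3 -m creep '[[0,0,0.04,0,0,0,0],[0,0,0.08,0,0,0,0],[0,0,0.1,0,0,0,0],[0.05,-0.035,0.1,0,0,5,0],[0.08,-0.065,0.1,0,0,10,0],[0.12,-0.1,0.1,0,0,14,0],[0.15,-0.13,0.1,0,0,14,0],[0.185,-0.152,0.1,0,0,14,0],[0.195,-0.154,0.1,0,0,14,0],[0.195,-0.154,0.1,0,0,14,0]]'
```

```text
time: 8.35
tool_pos: [434.3, 250.2, 186.1]
ee_rot: [-180.0, -0.0, -8.9]
contact_force: [0.7, -0.9, 6.2]
grip_width: 0.173
grasp_force: 12.0
time: 9.35
tool_pos: [630.0, 95.1, 284.8]
ee_rot: [-180.0, 0.0, 5.0]
contact_force: [-0.4, 1.2, -0.3]
grip_width: 0.176
grasp_force: 12.0
```

```bash
python3 -m creep '[[0,0,-0.04,0,0,0,0],[0,0,-0.07,0,0,0,0],[0,0,-0.088,0,0,0,0],[0,0,-0.092,0,0,0,0],[0,0,-0.092,0,0,0,0],[0,0,-0.092,0,0,0,0.036],[0,0,-0.092,0,0,0,0.036],[0,0,-0.092,0,0,0,0.036],[0,0,-0.092,0,0,0,0.036],[0,0,-0.07,0,0,0,0.036],[0,0,-0.03,0,0,0,0.036],[0,0,0.01,0,0,0,0.036]]'
python3 -m creep '[[0,0,0.04,0,0,0,0.05],[-0.02,0,0.08,0,0,0,0.05],[-0.05,-0.03,0.1,0,0,0,0.05],[-0.08,-0.07,0.1,0,0,0,0.05],[-0.11,-0.11,0.1,0,0,0,0.05],[-0.13,-0.15,0.1,0,0,0,0.05],[-0.15,-0.19,0.1,0,0,0,0.05],[-0.17,-0.235,0.1,0,0,0,0.05],[-0.19,-0.28,0.1,0,0,0,0.05],[-0.192,-0.33,0.1,0,0,3,0.05],[-0.192,-0.38,0.1,0,0,3,0.05],[-0.192,-0.43,0.1,0,0,3,0.05]]'
python3 - <<'E'
from h import *
s=bot.read_state();print(s["tool_pos"],s["ee_rot"],s["time"])
c=find("top",["marker_mid","teaspoon_mid"]);save(c,"t3.png",(140,110,160,150),4)
E
```

```text
time: 10.55
tool_pos: [628.8, 96.0, 296.3]
ee_rot: [-180.0, 0.1, 5.1]
contact_force: [0.4, -0.5, 1.0]
grip_width: 0.411
grasp_force: 0.0
time: 11.75
tool_pos: [436.5, -335.8, 396.3]
ee_rot: [179.9, -0.0, 8.1]
contact_force: [1.2, 1.0, -0.8]
grip_width: 0.57
grasp_force: 0.0
[ 436.49463195 -335.75587809  396.31343783] [ 1.79942234e+02 -4.91623516e-02  8.13742830e+00] 11.75
marker_mid 0.76 px 231.0 175.0 rect [628.3  97.8 133.1  17.4   6.4] mean [627.4  97.6] [122. 122. 122.]
marker_mid 0.53 px 113.0 194.0 rect [603.5 460.9 135.4  17.    9.5] mean [600.9 460.2] [190. 110. 129.]
teaspoon_mid 0.5 px 406.0 232.0 rect [ 404.7 -402.6   45.2   10.3    3.7] mean [ 404.7 -402.5] [106. 103.  98.]
```

View pics/t3.png

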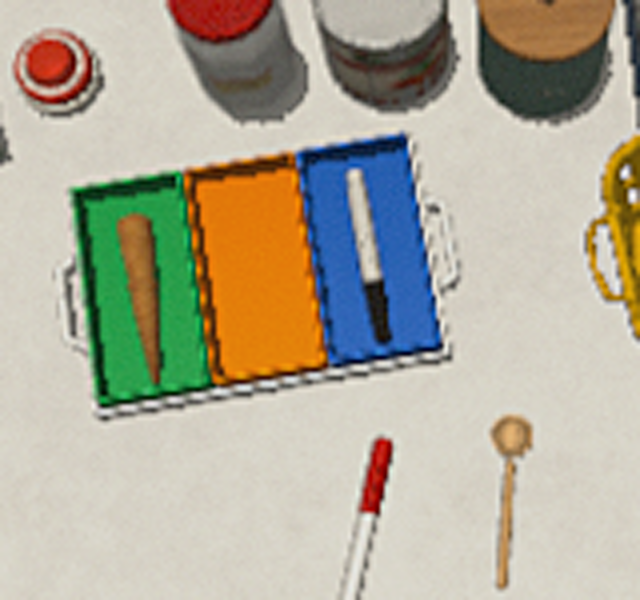

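The marker lies flat in the blue bin at (367,255). Next is the teaspoon, starting with a hover over it and a wrist look.

```bash
python3 -m creep '[[0,-0.04,-0.02,0,0,0,0.05],[0.003,-0.064,-0.045,0,0,0,0.05],[0.003,-0.064,-0.06,0,0,0,0.05],[0.003,-0.064,-0.06,0,0,0,0.05]]'
python3 - <<'E'
from h import *
c=find("wrist",["teaspoon_mid","honey_dipper_mid"]);save(c,"w3.png",s=1.5)
E
```

```text
time: 12.3
tool_pos: [439.8, -396.6, 333.3]
ee_rot: [-179.8, 0.1, 8.2]
contact_force: [0.7, 1.1, 0.6]
grip_width: 0.568
grasp_force: 0.0
teaspoon_mid 0.57 px 258.0 157.0 rect [ 444.6 -399.5  130.5   27.1    9.1] mean [ 462.1 -395.9] [146. 140. 131.]
honey_dipper_mid 0.58 px 141.0 156.0 rect [ 430.5 -266.4  137.2   27.4   -6.4] mean [ 446.9 -265.9] [129.  78.  40.]
```

View pics/w3.png

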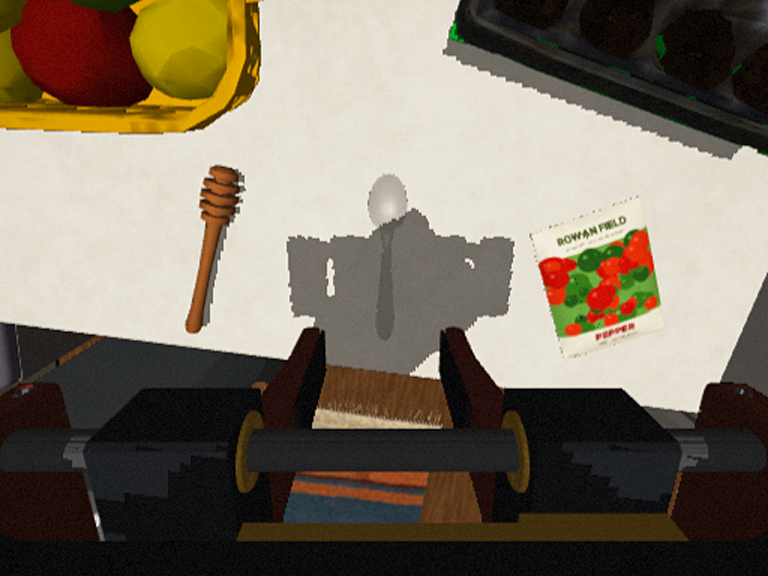

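```bash
python3 -m creep '[[0.002,-0.001,-0.05,0,0,0,0.045],[0.002,-0.001,-0.09,0,0,0,0.045],[0.002,-0.001,-0.12,0,0,0,0.045],[0.002,-0.001,-0.14,0,0,0,0.045],[0.002,-0.001,-0.151,0,0,0,0.045],[0.002,-0.001,-0.152,0,0,0,0.045],[0.002,-0.001,-0.152,0,0,0,0.0],[0.002,-0.001,-0.152,0,0,0,0.0],[0.002,-0.001,-0.152,0,0,0,0.0],[0.002,-0.001,-0.152,0,0,0,0.0],[0.002,-0.001,-0.152,0,0,0,0.0],[0.002,-0.001,-0.152,0,0,0,0.0]]' 20
```

```text
time: 13.65
tool_pos: [442.6, -399.0, 184.8]
ee_rot: [179.9, -0.1, 8.1]
contact_force: [-0.9, 1.4, 7.2]
grip_width: 0.241
grasp_force: 19.9
```

```bash
python3 -m creep '[[0,0,0.02,0,0,0,0],[0,0,0.06,0,0,0,0],[0,0,0.11,0,0,0,0],[0,0,0.16,0,0,0,0],[0,0,0.2,0,0,0,0],[0,0,0.2,0,0,0,0]]'
python3 - <<'E'
from h import *
c=bot.read_camera("wrist");save(c,"w4.png",s=1.5)
E
```

```text
time: 14.25
tool_pos: [443.1, -399.6, 390.5]
ee_rot: [179.5, -0.4, 8.1]
contact_force: [0.8, 0.5, 0.4]
grip_width: 0.238
grasp_force: 19.9
```

View pics/w4.png

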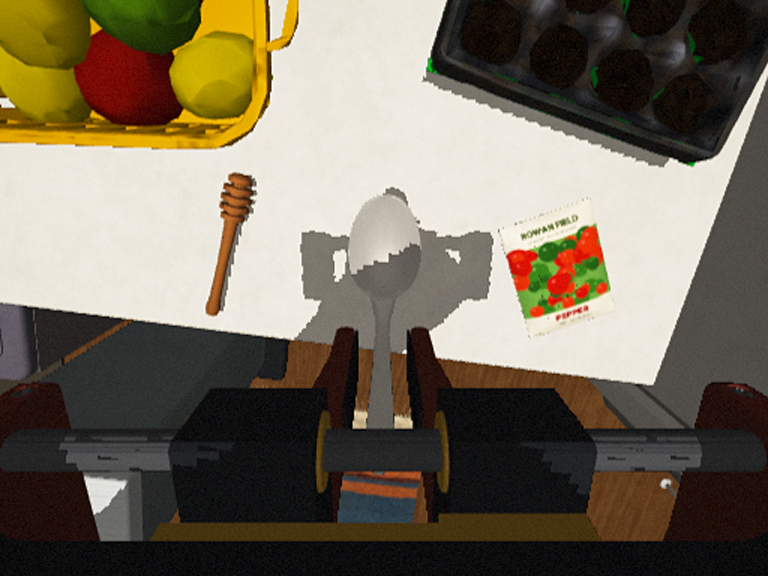

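The teaspoon is held level across its middle, with the bowl at (385,240) ahead of the fingers. Carrying it high over to the orange bin.

```bash
python3 -m creep '[[0,0.03,0,0,0,0,0],[0,0.075,0,0,0,-1,0],[0,0.122,0,0,0,-2,0],[0,0.17,0,0,0,-3,0],[0,0.218,0,0,0,-3,0],[0,0.266,0,0,0,-3,0],[0.01,0.314,0,0,0,-3,0],[0.02,0.36,0,0,0,-3,0],[0.04,0.404,0,0,0,-3,0],[0.065,0.445,0,0,0,-3,0],[0.09,0.485,0,0,0,-3,0],[0.115,0.525,0,0,0,-3,0]]'
python3 -m creep '[[0.03,0.03,-0.02,0,0,0,0],[0.055,0.05,-0.05,0,0,0,0],[0.062,0.055,-0.09,0,0,0,0],[0.062,0.055,-0.12,0,0,0,0],[0.062,0.055,-0.15,0,0,0,0],[0.062,0.055,-0.17,0,0,0,0],[0.062,0.055,-0.185,0,0,0,0],[0.062,0.055,-0.19,0,0,0,0],[0.062,0.055,-0.19,0,0,0,0]]'
```

```text
time: 15.5
tool_pos: [557.5, 127.7, 382.2]
ee_rot: [180.0, 0.1, 5.1]
contact_force: [0.9, -0.2, -0.7]
grip_width: 0.245
grasp_force: 19.9
time: 16.4
tool_pos: [618.6, 181.2, 193.0]
ee_rot: [180.0, 0.1, 5.2]
contact_force: [0.5, -0.2, 0.4]
grip_width: 0.239
grasp_force: 19.9
```

```bash
python3 -m creep '[[0,0,-0.0015,0,0,0,0],[0,0,-0.0015,0,0,0,0],[0,0,-0.0015,0,0,0,0.036],[0,0,-0.0015,0,0,0,0.036],[0,0,-0.0015,0,0,0,0.036],[0,0,-0.0015,0,0,0,0.036],[0,0,0.02,0,0,0,0.036],[0,0,0.06,0,0,0,0.036],[0,0,0.11,0,0,0,0.036],[0,0,0.16,0,0,0,0.036]]' 
python3 -m creep '[[-0.02,-0.04,0.02,0,0,0,0.05],[-0.04,-0.08,0.02,0,0,0,0.05],[-0.06,-0.12,0.02,0,0,0,0.05],[-0.08,-0.16,0.02,0,0,0,0.05],[-0.1,-0.2,0.02,0,0,0,0.05],[-0.11,-0.24,0.02,0,0,0,0.05],[-0.12,-0.28,0.02,0,0,0,0.05],[-0.13,-0.32,0.02,0,0,0,0.05],[-0.14,-0.36,0.02,0,0,0,0.05],[-0.15,-0.4,0.02,0,0,0,0.05],[-0.15,-0.4,0.02,0,0,0,0.05]]' 
python3 - <<'E'
from h import *
c=find("top",["dibber_mid","marker_mid","teaspoon_mid","honey_dipper_mid","red_marker_mid","wooden_spoon_mid"]);save(c,"t5.png",(110,110,200,150),4)
E
```

```text
time: 17.4
tool_pos: [618.8, 181.1, 355.1]
ee_rot: [180.0, 0.1, 5.2]
contact_force: [1.1, 0.2, -0.6]
grip_width: 0.409
grasp_force: 0.0
time: 18.5
tool_pos: [467.0, -224.5, 373.6]
ee_rot: [179.9, 0.1, 4.7]
contact_force: [0.2, 0.3, 0.2]
grip_width: 0.57
grasp_force: 0.0
dibber_mid 0.74 px 204.0 177.0 rect [618.7 182.7 125.   22.9   1.3] mean [625.7 181.3] [203. 193. 181.]
dibber_mid 0.67 px 175.0 181.0 rect [613.1 267.4 127.   24.5   7.3] mean [621.7 270.3] [148. 104.  48.]
marker_mid 0.66 px 231.0 173.0 rect [629.7  97.9 136.7  16.6   3.5] mean [631.1  97.8] [134. 133. 131.]
marker_mid 0.6 px 113.0 193.0 rect [603.2 460.7 136.1  15.7   8.9] mean [602.9 460.6] [201. 117. 138.]
marker_mid 0.5 px 266.0 231.0 rect [433.2   5.7 123.9  26.8  -5.5] mean [444.9   8. ] [189. 152. 106.]
teaspoon_mid 0.55 px 204.0 176.0 rect [6.239e+02 1.844e+02 1.317e+02 2.830e+01 1.000e-01] mean [631.4 182.1] [201. 192. 183.]
honey_dipper_mid 0.72 px 358.0 229.0 rect [ 419.5 -260.2  101.    17.8   -8.9] mean [ 424.6 -261.8] [88. 66. 48.]
red_marker_mid 0.5 px 231.0 241.0 rect [422.8 115.1 132.   17.4 -15.9] mean [424.7 115. ] [188. 132. 124.]
wooden_spoon_mid 0.6 px 267.0 226.0 rect [433.7   7.1 118.4  23.9  -5.5] mean [459.3   5.6] [190. 148.  95.]
```

View pics/t5.png

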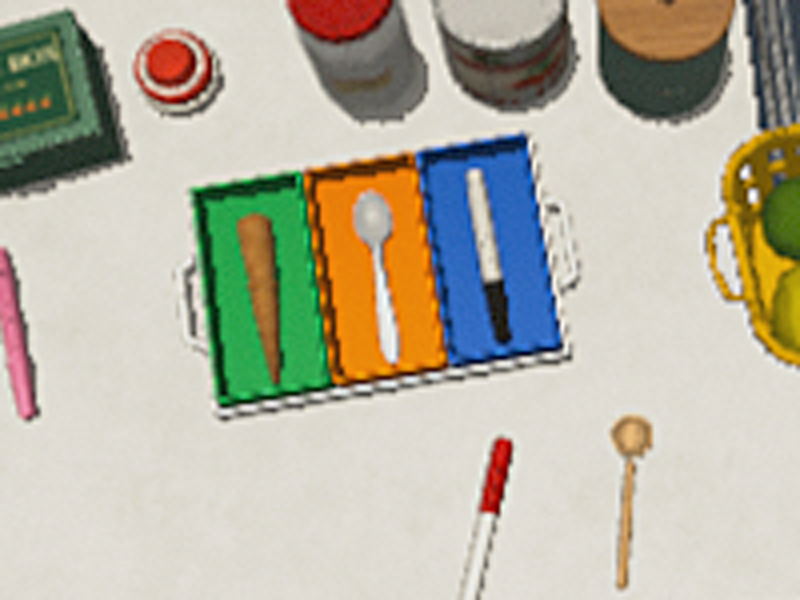

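All three items lie flat in their bins: dibber in green (260,300), teaspoon in orange (380,275), marker in blue (490,255). The look-alikes have not moved, and the gripper is clear.

```bash
python3 -c "from station import bot;print(bot.job_done())"
```

```text
the job is handed in; nothing more can be done
None
```

The job is handed in at about 18.5 s: the dibber is in the green bin, the black-capped marker in the blue bin and the teaspoon in the orange bin, each lying flat, and the kitchen things are untouched.

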